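# Seat the high vial, shut the guard and start the mixer

### The job

One of the six amber vials in the small bench mixer stands higher than the rest: with the fingertips, gently press its cap down until it is fully home, touching none of the other five. Then swing the clear guard shut over the vials and press the large round start key on the front panel right down and let it spring back, leaving the two small keys alone. Nothing is to be lifted, the mixer must not be started while the guard is open, and the other things on the bench stay where they are.

Things in the scene. Friction and masses are not known exactly. Their poses are not given: they have to be found in the camera images.
- mixer: bench vial mixer, fixed, white, 236 mm deep (x), 142 mm wide (y); origin under its centre, x away from its front panel, y to its left, z up. Aluminium block, top at z = 64 mm, with six bores at x = -11, 35, 81 and y = -23, 23 mm. A vial fully home has its origin at z = 30, its cap top at z = 84 mm. In front a panel, 42 to 54 mm high, slopes 0.15 rad toward the front: dark display, three white round keys in line
- high_vial: amber glass vial, black screw cap, 24 mm in diameter, 54 mm tall, standing in the mixer's block; origin at the centre of its underside, z up, flat cap top 54 mm above it. The one that stands 13 to 18 mm higher than the others, in any bore. A firm sliding fit: 3 to 4 N push it straight down to a solid stop; it stays where it is left; over 40 N may crack it
- guard (a joint): hinge of the clear guard on the mixer's left side, rad: 0 shut, 1.65 to 1.93 at the start, leaning open to the left (stop at 1.95). About 160 g, damped: pushed to the mixer's right past about 1.2 rad it sinks shut by itself in 2 to 3 s; a high vial keeps it from closing. Beside its far end a fixed stack of well plates, 155 mm high, fills x 0.61 to 0.70, y 0.43 to 0.57 m
- guard_hinge (a point): point halfway along the guard's hinge line, 58 mm above the bench; axes turn with the guard: x along the hinge, -y toward its free edge, z out through its roof. The guard is a clear shell with a grey rim, 156 mm long (x), 118 mm wide from hinge to free edge (-y), 36 mm tall (z), walls 3 mm
- guard_edge (a point): point on the outer face of the guard's roof, halfway along its length, 13 mm from the free edge; from guard_hinge 105 mm along -y and 36 mm along z. While the guard is open that face looks to the mixer's left and this point is 140 to 165 mm above the bench; shut, 95 mm
- start_key (a joint): travel of the start key, m: 0 released, 0.004 right down; a spring key, 2 N to start moving and 5 N right down, springs back. It counts as pressed beyond 0.0025
- start_key_top (a point): centre of the top face of the start key: the large round white key, 24 mm in diameter, at the right end of the panel, standing 7 mm above the panel; z along its axis, up; 43 mm to the right of the nearer small key
- small_key_a (a joint): travel of the middle key, small, 13 mm in diameter, m: 0 released, 0.004 right down
- small_key_a_top (a point): centre of the top face of the middle small key
- small_key_b (a joint): travel of the left key, small, 13 mm in diameter, m: 0 released, 0.004 right down
- small_key_b_top (a point): centre of the top face of the left small key
- vial_b: amber glass vial, black screw cap, 24 mm in diameter, 54 mm tall, standing in the mixer's block; origin at the centre of its underside, z up, flat cap top 54 mm above it. Already fully home; to be left alone
- vial_c: amber glass vial, black screw cap, 24 mm in diameter, 54 mm tall, standing in the mixer's block; origin at the centre of its underside, z up, flat cap top 54 mm above it. Already fully home; to be left alone
- vial_d: amber glass vial, black screw cap, 24 mm in diameter, 54 mm tall, standing in the mixer's block; origin at the centre of its underside, z up, flat cap top 54 mm above it. Already fully home; to be left alone
- vial_e: amber glass vial, black screw cap, 24 mm in diameter, 54 mm tall, standing in the mixer's block; origin at the centre of its underside, z up, flat cap top 54 mm above it. Already fully home; to be left alone
- vial_f: amber glass vial, black screw cap, 24 mm in diameter, 54 mm tall, standing in the mixer's block; origin at the centre of its underside, z up, flat cap top 54 mm above it. Already fully home; to be left alone
- spare_vial_a: spare amber vial with black cap, 24 mm in diameter, 54 mm tall, loose on the bench to the right of the mixer; origin under its centre; leave alone
- spare_vial_b: second spare vial like it, loose on the bench to the right of the mixer; leave alone
- bench_timer: white bench timer, 66 x 68 x 21 mm, loose; origin under its centre; leave alone
- pen_red: marker pen, 138 x 13 x 16 mm, lying loose on the bench; origin under its centre; leave alone
- tape: roll of lab tape, 110 mm across, 19 mm high, lying flat to the left of the mixer; origin under its centre; leave alone

How it is judged:
On the way, in this order (a step that is already met when the one before it is completed fails the run):
1. the high vial is pressed fully home while the guard is open (z of high_vial in the frame of mixer below 0.0315 m and value of joint guard above 0.5 rad), for 0.2 s.
2. the guard is shut over the vials (z of high_vial in the frame of mixer below 0.0315 m and value of joint guard below 0.04 rad), for 0.2 s.
3. the start key is pressed right down with the guard shut (value of joint guard below 0.04 rad and value of joint start_key above 0.0025 m), for 0.05 s.
At the end, for the whole second after the job is handed in: The formerly high vial is within 1.5 mm of fully home, the guard is shut (within 0.04 rad) and at rest, all three keys are released (within 1 mm), the other five vials are within 3 mm and the loose things on the bench within 20 mm of where they were (all of step 2 and velocity of joint guard below 0.05 rad/s and value of joint each of start_key, small_key_a, small_key_b below 0.001 m and distance of each of vial_b, vial_c, vial_d, vial_e, vial_f from where it was at the start of the episode below 0.003 m and distance of each of spare_vial_a, spare_vial_b, bench_timer, pen_red, tape from where it was at the start of the episode below 0.02 m); the robot touches nothing.
It fails at once if one of the other five vials is touched (contact force between any of the fingers, the arm and vial_b above 0.5 N or contact force between any of the fingers, the arm and vial_c above 0.5 N or contact force between any of the fingers, the arm and vial_d above 0.5 N or contact force between any of the fingers, the arm and vial_e above 0.5 N or contact force between any of the fingers, the arm and vial_f above 0.5 N).
It fails at once if a vial is drawn up or lifted (z of high_vial in the frame of mixer above 0.052 m or distance of any of vial_b, vial_c, vial_d, vial_e, vial_f from where it was at the start of the episode above 0.003 m or height (world z) of any of spare_vial_a, spare_vial_b, bench_timer, pen_red, tape above 0.02 m).
It fails at once if the high vial is pushed hard enough to crack it (over 40 N) (contact force between anything else and high_vial above 40 N).
It fails at once if a small key is pressed, or the start key while the guard is open (value of joint any of small_key_a, small_key_b above 0.002 m or (value of joint start_key above 0.0025 m and value of joint guard above 0.06 rad)).
It fails at once if a loose thing on the bench is pushed out of its place (over 20 mm) (distance of any of spare_vial_a, spare_vial_b, bench_timer, pen_red, tape from where it was at the start of the episode above 0.02 m).
It also fails if it takes over 48 s, if anything falls off the work surface, if the arm or the gripper's body presses on something with over 40 N, if the wrist force passes 120 N, or if a joint passes its speed limit or range.

### The arm

A 6-joint arm with a two-finger parallel gripper is mounted at the origin on a cart in front of the work surface, level with it; the furniture and walls round the work are solid. World frame = base frame: x ahead of the robot, y to its left, z up, the work surface at z = 0. Lengths are in m, angles in rad, forces in N, time in s.
With the tool pointing down it reaches from about 0.325 to 0.85 m from the base axis. Payload 4.4 kg.
Tool frame: the origin (TCP) lies midway between the tips of the shut fingers; the grasp point (between the pads) lies 19 mm behind it (robot.grip_point_offset is the distance from the TCP to the grasp point, in m); z points along the fingers, y is the direction in which the jaws open and shut (so a half turn about z gives the same grasp; the last joint's range is limited). The gripper opens to 94 mm and grips with 3 to 60 N. Pads are 16 mm wide; open, the fingers measure 119 mm over their backs; the gripper's body (75 mm by 177 mm) begins 78 mm behind the grasp point.
Start: joints at [1.097, 0.207, 1.542, -0, 1.393, -0.15], TCP at [0.183, 0.545, 0.205] pointing down, gripper open.
Joint ranges: [-2.73, 2.73], [-0.86, 2.22], [0.23, 2.46], [-1.11, 4.25], [0.08, 2.63], [-2.82, 2.82]. Speed limits (rad/s): [2.79, 2.79, 3.14, 3.14, 3.14, 3.14].

### API

Orientations are given as a unit quaternion [w, x, y, z].
In Python, from cell import telemetry, optics, robot gives the robot as it stands.
- The arm moves only by the tool arm_command, never from a script. Its argument "motion" is a list of rows, each a list of 7 numbers: the turn, a rotation vector about the tool's x, y, z in degrees, then the shift along the tool's x, y, z in m, then the opening, from 0 (shut) to 1 (fully open). In form: [[wx, wy, wz, tx, ty, tz, hand], ...]. A call has 1 to 5 rows; each row shifts and turns the commanded pose from where the row before left it, along the tool's axes as they then stand; what a row does not reach is not made up. A row lasts 1/8 s, in which the tool goes at most 62.5 mm and 10.7 degrees, less where a joint would pass 70% of its speed; a pose out of reach is approached as far as the arm can. A call is refused whole if a number of a shift passes 0.0625 or a number of a turn 10.7, either way. A call with a gripper value outside its range is refused whole. The fingers move at their own pace and stop on an object; "squeeze" is the grip in N (left out, the last holds). Time passes only in rows, so rows that do not move let the fingers close. It gives the time, the measured TCP pose, the force and the opening at its end, in the units of the state.
- telemetry.read_state(): the state, without advancing time (a new reading comes with each control period).
- optics.read_camera(name): name is "scene" or "top"; returns the picture (400x640x3 uint8, blue, green, red); there is no depth.
- optics.get_calibration(name): a dict with "fx", "fy", "cx", "cy" (pixels), "world_from_camera" (4x4, takes a point from camera to world coordinates). Camera axes: x right, y down, z forward; pixel columns grow to the right and rows downward; lengths in m; the calibration is good to about 2 mm. A picture is of the moment at which its call begins. get_calibration takes no time and is no camera call.
- robot.hand_in(): hands the job in, once; it reports no verdict.
Trained networks look in the newest picture that a camera, given by its name, has taken for a name from the list of things; names that differ only in an ending like _2 or _b are one class to them, and where a whole thing is asked for, a point or a joint stands for the part that bears it (a point fixed in the world has none). Each returns a list of dicts, best first, with "confidence" (0 to 1); they miss things now and then, are a little off and sometimes report something else, mostly with a low value. They report only what shows in the picture. A call takes as long as a camera call.
- optics.find_in(camera, name): "box" ([left, top, width, height] in pixels, round what is visible of it).
- optics.cut_out(camera, name): "region" (400x640 bool, what is visible of it) and "box" ([left, top, width, height] in pixels, round what is visible of it).
The state is a dict: "t": time; "joint_positions": joint angles; "qd": joint speeds; "joint_torque": joint torques, N m; "eef_pos": TCP position; "orientation": TCP orientation; "force": force on the tool from outside, world axes, zero at the start; "ft_torque": the same for the moment, N m; "finger_gap": finger opening in m.
Only numpy, scipy, OpenCV 4.12 (cv2) and the standard library are available. Lean on these libraries where they do the work, as an engineer would, in place of code of your own. Each camera call takes 0.05 s, during which the arm holds its last target.

## Working session

There is one attempt and no reset: what is moved stays moved. The work goes in short steps, Python scripts to look and compute and a tool call to move; the robot and the scene stay as the last step left them, time stands still between calls to the robot, and variables do not carry over. Pictures are saved under pics/ and viewed, and the job is handed in when it is done.

Besides the shell and the picture viewer there is one more tool, called after "Emit:" as a command line: name --pt "numbers of a row" for each row, then --argument value for the rest. arm_command: Moves the arm, as the interface text tells. Its arguments: {"type":"object","properties":{"motion":{"type":"array"},"squeeze":{"type":"number"}},"required":["motion"]}

```bash
ls; mkdir -p pics
python3 - <<'E'
from cell import telemetry, optics, robot
import cv2,numpy as np
s=telemetry.read_state();print(s)
for c in("scene","top"):
    im=optics.read_camera(c);cv2.imwrite(f"pics/{c}0.png",im)
    k=optics.get_calibration(c);print(c,k)
E
```

```text
pics
{'t': 0.0, 'joint_positions': array([ 1.09652031e+00,  2.07398407e-01,  1.54294086e+00, -3.81101573e-05,
        1.39350409e+00, -1.50534507e-01]), 'qd': array([ 3.55269513e-04,  1.10027432e-03, -5.24580921e-04,  8.06011955e-04,
        9.03044975e-04,  6.15825736e-05]), 'joint_torque': array([-6.26392693e-05, -3.70888174e+01, -2.81408805e+01,  6.96712313e-02,
        3.63315863e-02, -1.65199604e-04]), 'eef_pos': array([0.18258521, 0.54438862, 0.2043093 ]), 'orientation': array([-3.28029326e-04,  1.61161347e-01,  9.86927431e-01, -1.07664260e-03]), 'force': array([ 0.16892064,  0.32289153, -0.57960358]), 'ft_torque': array([ 0.03190234, -0.00435471, -0.04727886]), 'finger_gap': 0.09376702731152425}
scene {'fx': 428.3392770567683, 'fy': 428.3392770567683, 'cx': 314.76905390690183, 'cy': 198.3680178101447, 'world_from_camera': array([[ 0.77127095, -0.26754143,  0.57754887, -0.25091212],
       [-0.63648308, -0.33203577,  0.69616201, -0.7303186 ],
       [ 0.00551471, -0.90452962, -0.42637514,  0.62660576],
       [ 0.        ,  0.        ,  0.        ,  1.        ]])}
top {'fx': 490.70945742866195, 'fy': 490.70945742866195, 'cx': 317.40947179524204, 'cy': 202.9475109271238, 'world_from_camera': array([[-0.02054024, -0.99318935,  0.11468662,  0.2973354 ],
       [-0.99976531,  0.01961408, -0.00919835,  0.15682709],
       [ 0.00688623, -0.11484865, -0.99335913,  1.79911971],
       [ 0.        ,  0.        ,  0.        ,  1.        ]])}
```

View pics/scene0.png

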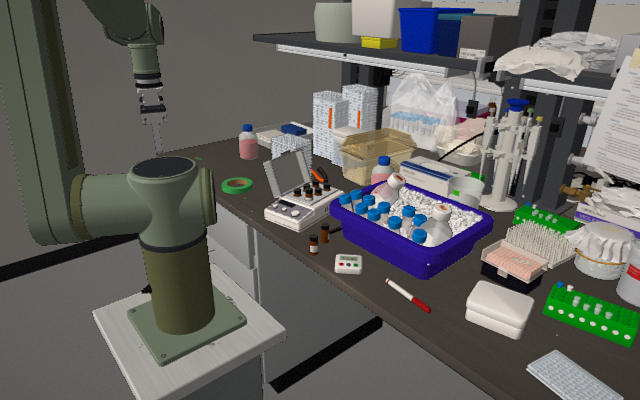

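View pics/top0.png

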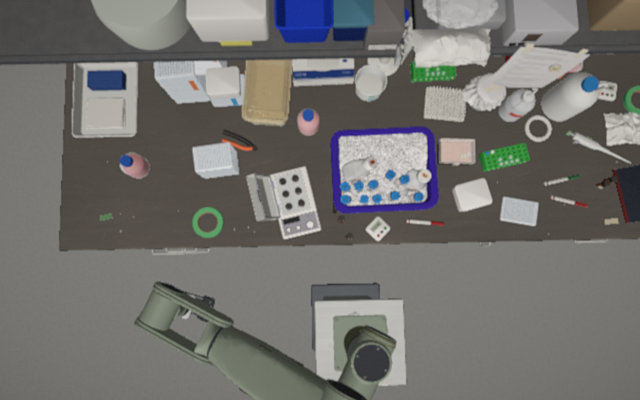

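Run:
```python
import cv2
a=cv2.imread("pics/scene0.png");b=cv2.imread("pics/top0.png")
cv2.imwrite("pics/sc_crop.png",cv2.resize(a[80:330,250:550],None,fx=2.4,fy=2.4,interpolation=cv2.INTER_CUBIC))
cv2.imwrite("pics/tp_crop.png",cv2.resize(b[60:260,190:410],None,fx=3,fy=3,interpolation=cv2.INTER_CUBIC))
```

```text
(no output)
```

View pics/sc_crop.png

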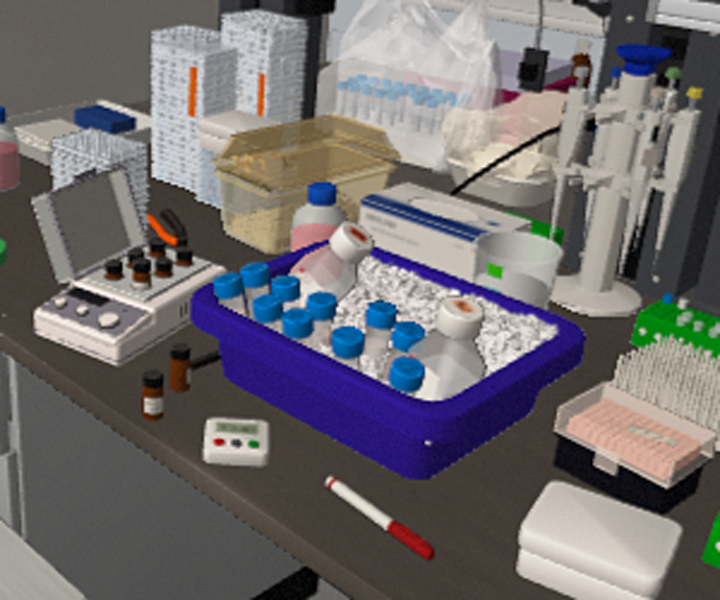

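View pics/tp_crop.png

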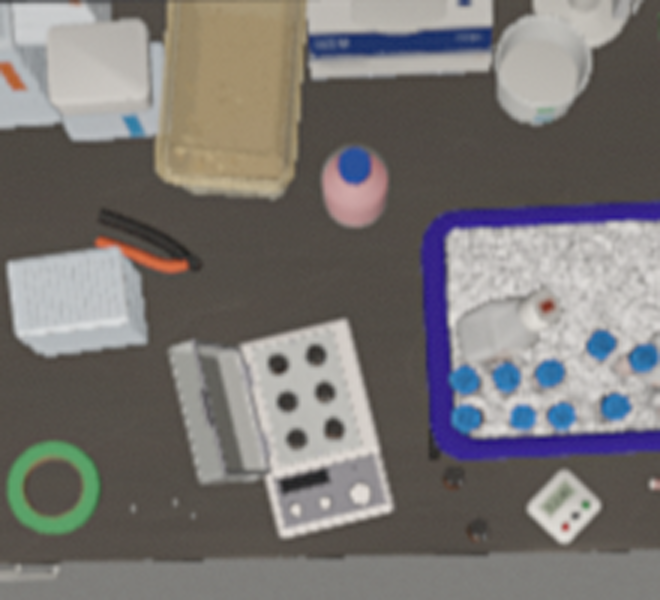

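The scene shot shows the mixer at about (305,205), its guard open to the left, keys in front and six black caps. The top shot shows the mixer at about (290,205). I'll zoom in on both.

Run:
```python
import cv2
a=cv2.imread("pics/scene0.png");b=cv2.imread("pics/top0.png")
cv2.imwrite("pics/sc2.png",cv2.resize(a[140:235,255:350],None,fx=6.2,fy=6.2,interpolation=cv2.INTER_CUBIC))
cv2.imwrite("pics/tp2.png",cv2.resize(b[160:245,240:330],None,fx=7,fy=7,interpolation=cv2.INTER_CUBIC))
```

```text
(no output)
```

View pics/sc2.png

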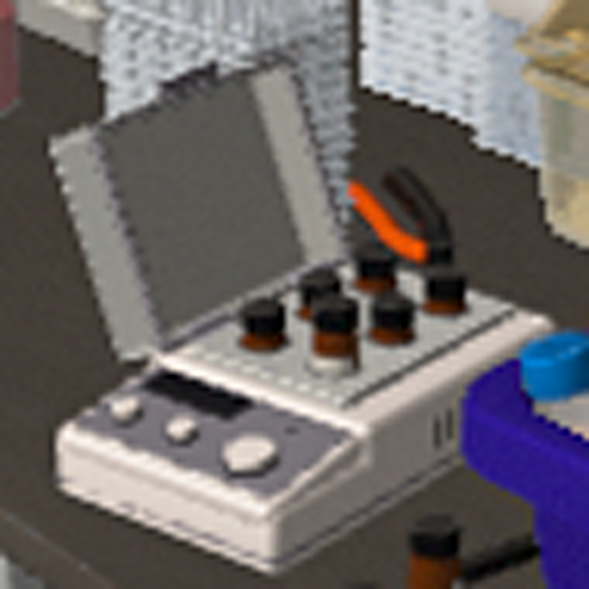

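View pics/tp2.png

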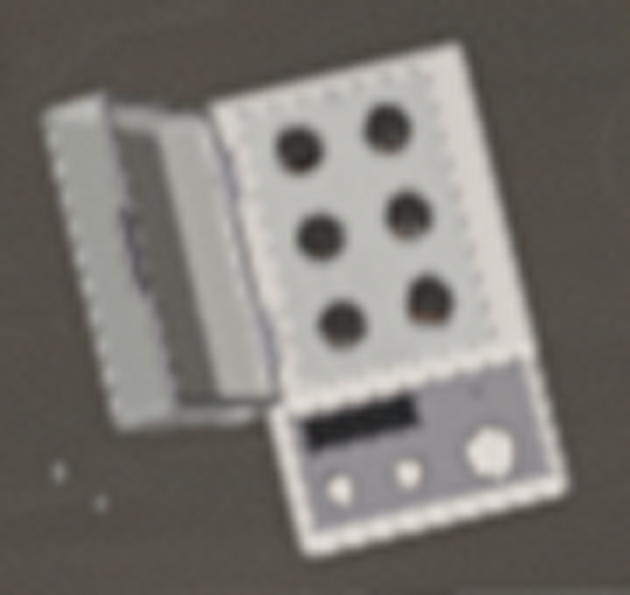

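```bash
cat > h.py <<'E'
from cell import telemetry, optics, robot
import cv2,numpy as np
from scipy.optimize import least_squares
from scipy.spatial.transform import Rotation as R
K={c:optics.get_calibration(c) for c in("scene","top")}
def proj(c,P):
    k=K[c];T=np.linalg.inv(k["world_from_camera"]);q=np.atleast_2d(P)@T[:3,:3].T+T[:3,3]
    return np.c_[k["fx"]*q[:,0]/q[:,2]+k["cx"],k["fy"]*q[:,1]/q[:,2]+k["cy"]]
def ray(c,u,v,z):
    k=K[c];W=k["world_from_camera"];d=W[:3,:3]@[(u-k["cx"])/k["fx"],(v-k["cy"])/k["fy"],1];o=W[:3,3]
    return o+d*(z-o[2])/d[2]
E
python3 - <<'E'
from h import *
b=cv2.imread("pics/top0.png").astype(float).mean(2);a=cv2.imread("pics/scene0.png").astype(float).mean(2)
def cen(im,u,v,r,dark,thr):
    u0,v0=int(round(u)),int(round(v));p=im[v0-r:v0+r+1,u0-r:u0+r+1]
    w=np.clip((thr-p) if dark else (p-thr),0,None)
    yy,xx=np.mgrid[v0-r:v0+r+1,u0-r:u0+r+1]
    return np.array([(w*xx).sum()/w.sum(),(w*yy).sum()/w.sum()]),p.min(),p.max()
T=lambda u,v:(u/7-.43+240,v/7-.43+160)
S=lambda u,v:(u/6.2-.42+255,v/6.2-.42+140)
capsT=[(300,150),(387,128),(321,237),(409,215),(342,325),(430,300)]
capsS=[(376,270),(446,290),(322,292),(393,312),(265,316),(336,316)]
ct=np.array([cen(b,*T(*p),5,True,130)[0] for p in capsT]);print(ct)
cs=np.array([S(*p) for p in capsS]);print(cs)
kt=np.array([T(*p) for p in[(341,489),(408,473),(491,452)]]);ks=np.array([S(*p) for p in[(126,407),(181,429),(250,452)]])
bores=np.array([[x,y] for x in(.081,.035,-.011) for y in(.023,-.023)])
def model(p):
    x,y,yaw,zc,dz,kx,ky,kz,ab=p[:9]
    P=np.c_[bores,np.full(6,zc)];P[5,2]+=dz
    Kp=np.array([[kx,ky+.043+ab,kz],[kx,ky+.043,kz],[kx,ky,kz]])
    Rz=R.from_euler('z',yaw).as_matrix()
    return np.r_[P,Kp]@Rz.T+[x,y,0]
obs=np.r_[ct,kt,cs,ks]
def res(p):
    M=model(p);t=proj("top",M)+p[9:11];s=proj("scene",M)+p[11:13]
    return np.r_[((np.r_[t,s]-obs)).ravel(),p[9:13]/.7,(p[3]-.079)/.002,(p[7]-.055)/.004]
p0=[.55,.36,.2,.078,.015,-.08,-.04,.055,.035,0,0,0,0]
f=least_squares(res,p0);p=f.x;print(np.round(p,4));print(np.round(f.fun[:-6].reshape(-1,2),2))
M=model(p);print("high cap",M[5],"keys",M[6:]);
print(np.round(np.sqrt(np.diag(np.linalg.inv(f.jac.T@f.jac)))*.4,4))
E
```

```text
[[282.32098765 180.99766433]
 [294.82808219 177.76267123]
 [285.28095734 193.43548387]
 [297.82030205 190.08526094]
 [288.41424009 205.74638362]
 [300.85107828 202.39684157]]
[[315.22516129 183.1283871 ]
 [326.51548387 186.35419355]
 [306.51548387 186.67677419]
 [317.96709677 189.90258065]
 [297.32193548 190.54774194]
 [308.77354839 190.54774194]]
[ 0.5021  0.2233  0.2209  0.0781  0.0149 -0.0906 -0.0345  0.0535  0.0357
 -0.074  -0.359  -0.1997  0.6017]
[[ 0.01 -0.14]
 [ 0.11  0.05]
 [ 0.05 -0.09]
 [ 0.16  0.19]
 [-0.05  0.15]
 [ 0.08 -0.07]
 [-0.16  0.25]
 [ 0.04  0.14]
 [-0.08  0.26]
 [ 0.04 -0.97]
 [ 0.06 -0.71]
 [-0.05 -0.12]
 [-0.08  0.31]
 [-0.09  0.62]
 [-0.01  0.01]
 [ 0.26 -0.05]
 [ 0.21 -0.34]
 [ 0.06  0.01]]
high cap [0.49637777 0.19841242 0.09301379] keys [[0.40395845 0.24653449 0.0534581 ]
 [0.4117881  0.21167313 0.0534581 ]
 [0.42121092 0.16971827 0.0534581 ]]
[0.0009 0.001  0.0088 0.0007 0.0014 0.0009 0.0015 0.0009 0.0013 0.2455
 0.2272 0.225  0.2001]
```

Single-view check and two-view fit agree: mixer at (0.502, 0.223), yaw 0.221; the high vial is in the front-right bore (-11,-23), about 15 mm up. I'll turn the tool to the mixer's axes and shut the fingers.

Emit:
arm_command --pt "0 0 9.8 0 0 -0.005 0" --pt "0 0 9.8 0 0 -0.005 0" --pt "0 0 9.8 0 0 -0.005 0" --pt "0 0 9.8 0 0 -0.005 0" --pt "0 0 9.8 0 0 -0.005 0" --squeeze 15

```text
t: 0.72
eef_pos: [0.1827, 0.5447, 0.2299]
orientation: [0.0, 0.558, 0.83, -0.001]
force: [0.6, -0.8, 0.0]
finger_gap: 0.0472
```

Emit:
arm_command --pt "0 0 9.8 0 0 0 0" --pt "0 0 0 -0.03 0.02 0 0" --pt "0 0 0 -0.045 0.03 0 0" --pt "0 0 0 -0.045 0.03 0 0" --pt "0 0 0 -0.045 0.03 0 0"

```text
t: 1.35
eef_pos: [0.3271, 0.4068, 0.23]
orientation: [-0.0, 0.625, 0.781, -0.0]
force: [0.3, 0.3, -0.4]
finger_gap: 0.0008
```

```bash
cat >> h.py <<'E'
MX=np.array([.5021,.2233,0]);RM=R.from_euler('z',.2209).as_matrix()
def st():
    s=telemetry.read_state();q=s["orientation"];Rt=R.from_quat(np.r_[q[1:],q[0]]).as_matrix()
    print("t",round(s["t"],3),"eef",s["eef_pos"].round(4),"mixer frame",((s["eef_pos"]-MX)@RM).round(4),"F",s["force"].round(2),"gap",round(s["finger_gap"],4))
    print("tool axes in mixer\n",(RM.T@Rt).round(3));print("q",s["joint_positions"].round(2));return s,Rt
E
python3 -c "
from h import *
st()"
```

```text
t 1.35 eef [0.3271 0.4068 0.23  ] mixer frame [-0.1305  0.2174  0.23  ] F [ 0.25  0.34 -0.36] gap 0.0008
tool axes in mixer
 [[-0.     1.    -0.001]
 [ 1.     0.    -0.   ]
 [-0.    -0.001 -1.   ]]
q [ 0.73  0.07  1.64 -0.    1.43  0.51]
```

Emit:
arm_command --pt "0 0 0 -0.048 0.024 0 0" --pt "0 0 0 -0.048 0.024 0 0" --pt "0 0 0 -0.048 0.024 0 0" --pt "0 0 0 -0.048 0.024 0 0" --pt "0 0 0 -0.048 0.0235 0 0"

```text
t: 1.98
eef_pos: [0.4961, 0.1986, 0.23]
orientation: [-0.0, 0.625, 0.781, -0.0]
force: [0.2, 0.8, -1.4]
finger_gap: 0.0006
```

Emit:
arm_command --pt "0 0 0 0 0 0.03 0" --pt "0 0 0 0 0 0.03 0" --pt "0 0 0 0 0 0.03 0" --pt "0 0 0 0 0 0.015 0" --pt "0 0 0 0 0 0 0"

```text
t: 2.6
eef_pos: [0.4945, 0.2, 0.1242]
orientation: [-0.001, 0.625, 0.781, -0.001]
force: [-0.0, -0.0, 0.6]
finger_gap: 0.0004
```

Run:
```python
from h import *
st()
a=optics.read_camera("scene");b=optics.read_camera("top")
A=cv2.resize(a[120:220,255:355],None,fx=5,fy=5,interpolation=cv2.INTER_CUBIC)
cv2.imwrite("pics/a1.png",A)
cv2.imwrite("pics/b1.png",b[60:360])
```

```text
t 2.6 eef [0.4945 0.2    0.1242] mixer frame [-0.0125 -0.0211  0.1242] F [-0.05 -0.03  0.57] gap 0.0004
tool axes in mixer
 [[ 0.     1.    -0.003]
 [ 1.    -0.    -0.   ]
 [-0.    -0.003 -1.   ]]
q [ 0.22  0.2   1.72 -0.    1.22  0.  ]
```

View pics/a1.png

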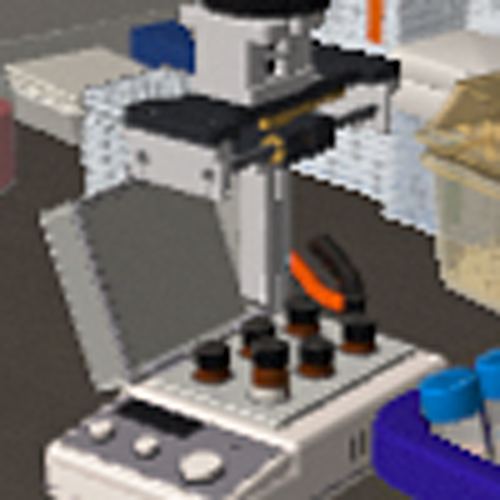

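View pics/b1.png

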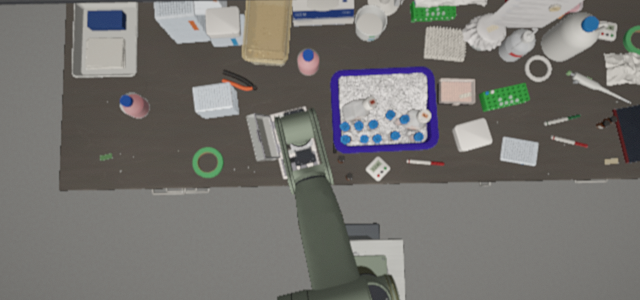

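The fingertips sit at about (309,182), straight above the high vial's cap at (309,188), and the guard is clear of the body. I'll descend in small steps.

Emit:
arm_command --pt "0 0 0 0 0 0 0" --pt "0 0 0 0 0 0.01 0" --pt "0 0 0 0 0 0.005 0" --pt "0 0 0 0 0 0 0" --pt "0 0 0 0 0 0 0"

```text
t: 3.32
eef_pos: [0.4956, 0.2002, 0.1104]
orientation: [-0.0, 0.625, 0.781, -0.0]
force: [0.7, -1.7, 0.3]
finger_gap: 0.0007
```

Run:
```python
from h import *
s,_=st()
a=optics.read_camera("scene")
cv2.imwrite("pics/a2.png",cv2.resize(a[150:220,265:345],None,fx=7,fy=7,interpolation=cv2.INTER_CUBIC))
print(proj("scene",s["eef_pos"]),proj("scene",[.4964,.1984,.099]))
```

```text
t 3.325 eef [0.4956 0.2002 0.1104] mixer frame [-0.0114 -0.0211  0.1104] F [ 0.69 -1.68  0.25] gap 0.0007
tool axes in mixer
 [[ 0.  1. -0.]
 [ 1. -0. -0.]
 [-0. -0. -1.]]
q [ 0.22  0.22  1.73 -0.    1.19  0.  ]
[[308.38691351 184.61038168]] [[308.96964231 188.15520314]]
```

View pics/a2.png

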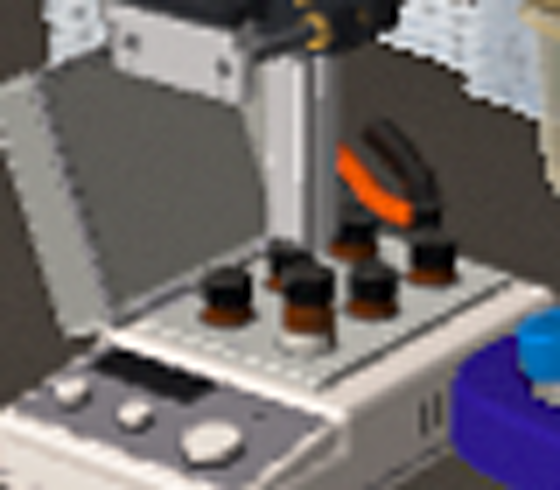

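Tips are at about crop (303,250), just above the cap top at (308,275), as predicted. Pressing in small steps.

Emit:
arm_command --pt "0 0 0 -0.002 0 0.004 0" --pt "0 0 0 0 0 0.004 0" --pt "0 0 0 0 0 0.003 0" --pt "0 0 0 0 0 0.003 0" --pt "0 0 0 0 0 0 0"

```text
t: 4.0
eef_pos: [0.496, 0.1982, 0.0962]
orientation: [-0.0, 0.625, 0.781, -0.0]
force: [0.6, 0.8, -0.0]
finger_gap: 0.0005
```

Emit:
arm_command --pt "0 0 0 0 0 0.002 0" --pt "0 0 0 0 0 0.002 0" --pt "0 0 0 0 0 0 0"

```text
t: 4.38
eef_pos: [0.4961, 0.1983, 0.0923]
orientation: [0.0, 0.625, 0.781, 0.0]
force: [0.7, -1.6, 1.2]
finger_gap: 0.0002
```

Emit:
arm_command --pt "0 0 0 0 0 0.002 0" --pt "0 0 0 0 0 0.002 0"

```text
t: 4.62
eef_pos: [0.4961, 0.1983, 0.0885]
orientation: [0.0, 0.625, 0.781, 0.0]
force: [-0.8, 0.1, 2.4]
finger_gap: 0.0007
```

Run:
```python
from h import *
s,_=st()
a=optics.read_camera("scene")
cv2.imwrite("pics/a3.png",cv2.resize(a[150:220,265:345],None,fx=7,fy=7,interpolation=cv2.INTER_CUBIC))
```

```text
t 4.625 eef [0.4961 0.1983 0.0885] mixer frame [-0.0113 -0.0231  0.0885] F [-0.84  0.11  2.43] gap 0.0007
tool axes in mixer
 [[ 0.  1.  0.]
 [ 1. -0.  0.]
 [ 0.  0. -1.]]
q [ 0.22  0.25  1.75  0.    1.14 -0.  ]
```

View pics/a3.png

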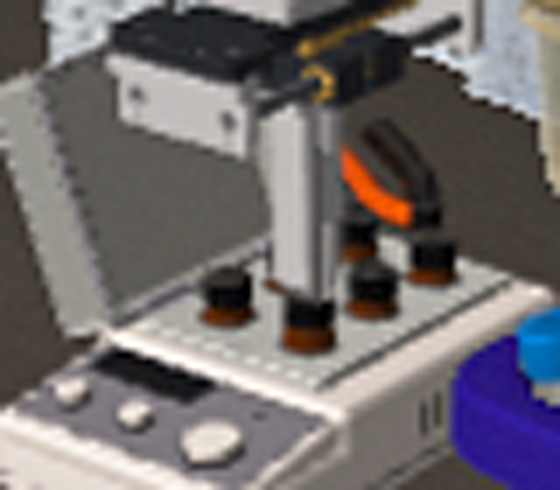

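The vial (crop (308,320)) is going down under the tips. I'll continue until the force shows the stop.

Emit:
arm_command --pt "0 0 0 0 0 0.0015 0" --pt "0 0 0 0 0 0.001 0" --pt "0 0 0 0 0 0.001 0"

```text
t: 5.05
eef_pos: [0.4961, 0.1983, 0.0849]
orientation: [0.0, 0.625, 0.781, 0.0]
force: [-0.1, 0.8, 2.5]
finger_gap: 0.0005
```

Emit:
arm_command --pt "0 0 0 0 0 0.0005 0" --pt "0 0 0 0 0 0.0005 0"

```text
t: 5.3
eef_pos: [0.4962, 0.1983, 0.0847]
orientation: [0.0, 0.625, 0.781, 0.0]
force: [-2.6, 0.8, 8.4]
finger_gap: 0.0008
```

Emit:
arm_command --pt "0 0 0 0 0 0.0005 0" --pt "0 0 0 0 0 0 0"

```text
t: 5.55
eef_pos: [0.4963, 0.1983, 0.0847]
orientation: [0.0, 0.625, 0.781, 0.0]
force: [-3.0, -1.1, 8.9]
finger_gap: 0.0004
```

Solid stop at 0.0847 with force up to 9 N. Lifting straight up, then checking.

Emit:
arm_command --pt "0 0 0 0 0 -0.005 0" --pt "0 0 0 0 0 -0.03 0" --pt "0 0 0 0 0 -0.05 0" --pt "0 0 0 0 0 -0.05 0" --pt "0 0 0 0 0 -0.03 0"

```text
t: 6.18
eef_pos: [0.4969, 0.1984, 0.2511]
orientation: [0.001, 0.625, 0.781, 0.001]
force: [-0.4, -0.2, 0.5]
finger_gap: 0.0005
```

Run:
```python
from h import *
s,_=st()
a=optics.read_camera("scene")
cv2.imwrite("pics/a4.png",cv2.resize(a[140:235,255:350],None,fx=6.2,fy=6.2,interpolation=cv2.INTER_CUBIC))
optics.read_camera("top")
for n in("tape","guard"):
    for c in("scene","top"):
        r=optics.find_in(c,n);print(n,c,[(x["confidence"],np.round(x["box"],1)) for x in r[:2]])
# guard projection overlay for angle candidates
H=lambda yh,th,x,s,h:np.array([x,yh-s*np.cos(th)+h*np.sin(th),.058+s*np.sin(th)+h*np.cos(th)])
for yh in(.06,.065):
  for th in(1.65,1.75,1.85,1.93):
    P=np.array([H(yh,th,x,.118,h) for x in(-.043,.113) for h in(0,.036)])@RM.T+MX
    print(yh,th,"sceneCrop",((proj("scene",P)+.42-[255,140])*6.2).round(0).tolist(),"top",((proj("top",P)+.43-[240,160])*7).round(0).tolist())
```

```text
t 6.175 eef [0.4969 0.1984 0.2511] mixer frame [-0.0105 -0.0231  0.2511] F [-0.44 -0.25  0.53] gap 0.0005
tool axes in mixer
 [[ 0.     1.     0.003]
 [ 1.    -0.    -0.   ]
 [-0.     0.003 -1.   ]]
q [ 0.22  0.09  1.58 -0.    1.47 -0.  ]
tape scene [(0.93, array([220. , 181.9,  31. ,  12. ])), (0.73, array([386.2, 277.5,  46.5,  35.7]))]
tape top [(0.65, array([192.7, 203.3,  31. ,  32.5]))]
guard scene [(0.93, array([265.2, 151.1,  50.5,  45.8]))]
guard top [(0.62, array([247.4, 173.1,  33.2,  48.2]))]
0.06 1.65 sceneCrop [[149.0, 131.0], [95.0, 121.0], [346.0, 51.0], [294.0, 43.0]] top [[252.0, 393.0], [179.0, 411.0], [177.0, 78.0], [105.0, 96.0]]
0.06 1.75 sceneCrop [[131.0, 129.0], [79.0, 125.0], [329.0, 50.0], [278.0, 48.0]] top [[228.0, 399.0], [157.0, 418.0], [154.0, 84.0], [83.0, 104.0]]
0.06 1.85 sceneCrop [[114.0, 129.0], [64.0, 132.0], [313.0, 50.0], [263.0, 55.0]] top [[205.0, 405.0], [136.0, 424.0], [131.0, 91.0], [63.0, 111.0]]
0.06 1.93 sceneCrop [[101.0, 130.0], [53.0, 140.0], [300.0, 52.0], [252.0, 62.0]] top [[187.0, 410.0], [121.0, 429.0], [113.0, 96.0], [49.0, 117.0]]
0.065 1.65 sceneCrop [[141.0, 129.0], [88.0, 118.0], [339.0, 49.0], [287.0, 41.0]] top [[242.0, 395.0], [168.0, 414.0], [167.0, 80.0], [95.0, 99.0]]
0.065 1.75 sceneCrop [[124.0, 126.0], [72.0, 123.0], [322.0, 48.0], [271.0, 46.0]] top [[218.0, 401.0], [147.0, 420.0], [143.0, 87.0], [73.0, 106.0]]
0.065 1.85 sceneCrop [[107.0, 127.0], [57.0, 130.0], [305.0, 48.0], [256.0, 53.0]] top [[195.0, 408.0], [126.0, 427.0], [121.0, 93.0], [53.0, 114.0]]
0.065 1.93 sceneCrop [[94.0, 128.0], [46.0, 137.0], [293.0, 50.0], [245.0, 60.0]] top [[177.0, 413.0], [111.0, 432.0], [103.0, 99.0], [39.0, 119.0]]
```

View pics/a4.png

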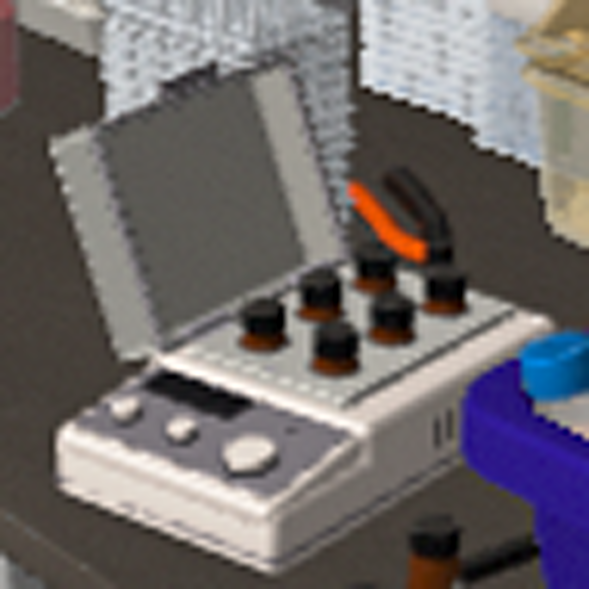

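The pressed vial (335,347) now stands level with the others. The guard's free edge at (50,143) to (285,65) fits an angle of about 1.93, with its outermost edge at y_m ≈ 0.136, z ≈ 0.16. I'll cross over it and come down on its left side.

Emit:
arm_command --pt "0 0 0 0.045 0.01 0 0" --pt "0 0 0 0.045 0 0 0" --pt "0 0 0 0.05 0 0 0" --pt "0 0 0 0.05 0 0 0" --pt "0 0 0 0.035 0 0 0"

```text
t: 7.1
eef_pos: [0.4546, 0.4212, 0.2453]
orientation: [-0.001, 0.624, 0.781, -0.002]
force: [-0.1, -0.6, -0.3]
finger_gap: 0.0005
```

Emit:
arm_command --pt "0 0 0 0 0 0 0" --pt "0 0 0 0 0 0.04 0" --pt "0 0 0 0 0 0.04 0" --pt "0 0 0 0 0 0.04 0" --pt "0 0 0 0 0 0 0"

```text
t: 7.72
eef_pos: [0.4532, 0.4162, 0.1228]
orientation: [-0.001, 0.625, 0.78, -0.006]
force: [-0.6, -0.4, 0.7]
finger_gap: -0.0
```

Run:
```python
from h import *
s,_=st()
a=optics.read_camera("scene")
cv2.imwrite("pics/a5.png",cv2.resize(a[90:235,215:360],None,fx=4.1,fy=4.1,interpolation=cv2.INTER_CUBIC))
```

```text
t 7.725 eef [0.4532 0.4162 0.1228] mixer frame [-0.0054  0.199   0.1228] F [-0.55 -0.36  0.65] gap -0.0
tool axes in mixer
 [[ 0.001  1.    -0.011]
 [ 1.    -0.001 -0.005]
 [-0.005 -0.011 -1.   ]]
q [ 0.6   0.37  1.51 -0.    1.27  0.38]
```

View pics/a5.png

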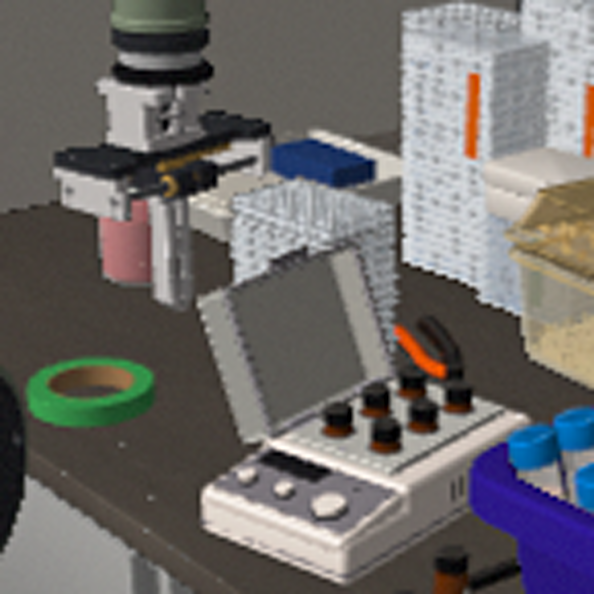

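Fingers at crop (175,300) are left of the guard and beside its edge. Pushing it to the right.

Emit:
arm_command --pt "0 0 0 -0.015 0 0 0" --pt "0 0 0 -0.02 0 0 0" --pt "0 0 0 -0.012 0 0 0" --pt "0 0 0 -0.01 0 0 0" --pt "0 0 0 -0.01 0 0 0"

```text
t: 8.4
eef_pos: [0.4719, 0.355, 0.1297]
orientation: [-0.0, 0.625, 0.781, 0.002]
force: [-1.3, 1.4, 2.2]
finger_gap: 0.0007
```

Emit:
arm_command --pt "0 0 0 -0.01 0 0 0" --pt "0 0 0 -0.01 0 0 0" --pt "0 0 0 -0.01 0 0 0" --pt "0 0 0 -0.01 0 0 0" --pt "0 0 0 -0.01 0 0 0"

```text
t: 9.02
eef_pos: [0.4825, 0.3054, 0.1288]
orientation: [0.0, 0.625, 0.781, 0.0]
force: [0.1, 1.9, 3.8]
finger_gap: 0.0006
```

Run:
```python
from h import *
s,_=st()
a=optics.read_camera("scene")
cv2.imwrite("pics/a6.png",cv2.resize(a[90:235,215:360],None,fx=4.1,fy=4.1,interpolation=cv2.INTER_CUBIC))
```

```text
t 9.025 eef [0.4825 0.3054 0.1288] mixer frame [-0.0011  0.0844  0.1288] F [0.06 1.87 3.75] gap 0.0006
tool axes in mixer
 [[ 0.     1.     0.001]
 [ 1.    -0.     0.   ]
 [ 0.     0.001 -1.   ]]
q [0.41 0.27 1.63 0.   1.24 0.19]
```

View pics/a6.png

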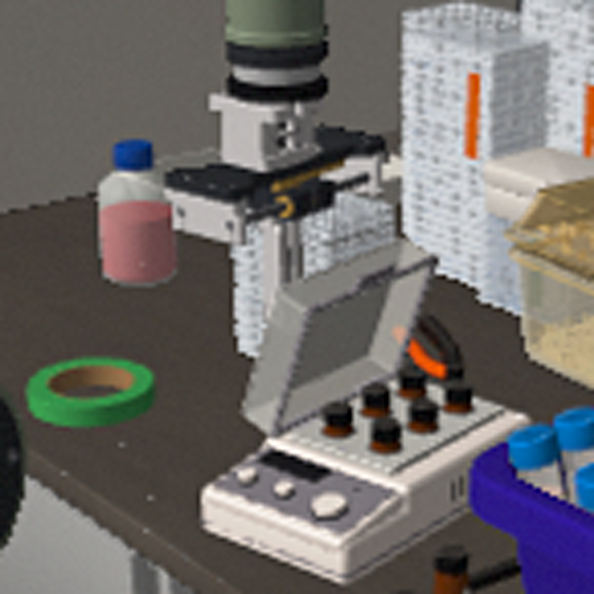

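The guard is now past vertical and leaning right at about 1.3 rad. A bit more.

Emit:
arm_command --pt "0 0 0 -0.01 0 0 0" --pt "0 0 0 -0.01 0 0 0" --pt "0 0 0 -0.005 0 0 0" --pt "0 0 0 0 0 0 0" --pt "0 0 0 0 0 0 0"

```text
t: 9.7
eef_pos: [0.4872, 0.2812, 0.128]
orientation: [-0.0, 0.625, 0.781, -0.0]
force: [0.1, 0.3, -0.3]
finger_gap: 0.0005
```

Run:
```python
from h import *
s,_=st()
a=optics.read_camera("scene")
cv2.imwrite("pics/a7.png",cv2.resize(a[90:235,215:360],None,fx=4.1,fy=4.1,interpolation=cv2.INTER_CUBIC))
```

```text
t 9.7 eef [0.4872 0.2812 0.128 ] mixer frame [-0.0019  0.0598  0.128 ] F [ 0.1   0.28 -0.31] gap 0.0005
tool axes in mixer
 [[ 0.     1.    -0.001]
 [ 1.    -0.    -0.   ]
 [-0.    -0.001 -1.   ]]
q [ 0.37  0.26  1.65 -0.    1.24  0.15]
```

View pics/a7.png

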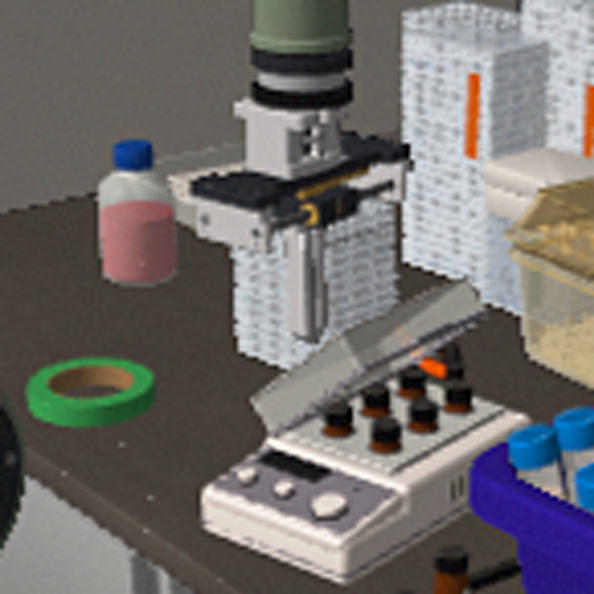

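The guard is falling shut by itself. Meanwhile I'll lift and move over the start key.

Emit:
arm_command --pt "0 0 0 0 0 -0.04 0" --pt "0 0 0 0 0 0 0" --pt "0 0 0 -0.03 -0.03 0 0" --pt "0 0 0 -0.035 -0.03 0 0" --pt "0 0 0 -0.0295 -0.0285 0 0"

```text
t: 10.38
eef_pos: [0.4205, 0.1687, 0.1673]
orientation: [-0.0, 0.625, 0.781, -0.001]
force: [-0.0, -0.1, 0.2]
finger_gap: 0.0003
```

Emit:
arm_command --pt "0 0 0 0 0 0 0" --pt "0 0 0 0 0 0 0" --pt "0 0 0 0 0 0 0" --pt "0 0 0 0 0 0 0" --pt "0 0 0 0 0 0 0"

```text
t: 11.0
eef_pos: [0.4221, 0.1703, 0.1684]
orientation: [-0.0, 0.625, 0.781, -0.0]
force: [0.2, 0.8, -0.7]
finger_gap: 0.0005
```

Emit:
arm_command --pt "0 0 0 0 0 0.03 0" --pt "0 0 0 0 0 0.03 0" --pt "-4.3 0 0 0 0 0 0" --pt "-4.3 0 0 0 0 0 0" --pt "0 0 0 0 0 0 0"

```text
t: 11.62
eef_pos: [0.4205, 0.1697, 0.1079]
orientation: [0.046, 0.623, 0.779, 0.058]
force: [0.2, -0.3, 0.6]
finger_gap: 0.0003
```

Run:
```python
from h import *
s,_=st()
a=optics.read_camera("scene")
cv2.imwrite("pics/a8.png",cv2.resize(a[110:235,240:365],None,fx=4.8,fy=4.8,interpolation=cv2.INTER_CUBIC))
```

```text
t 11.625 eef [0.4205 0.1697 0.1079] mixer frame [-0.0914 -0.0344  0.1079] F [ 0.25 -0.25  0.58] gap 0.0003
tool axes in mixer
 [[-0.     0.989  0.148]
 [ 1.     0.     0.   ]
 [ 0.     0.148 -0.989]]
q [ 0.19 -0.05  2.04  0.01  1.   -0.04]
```

View pics/a8.png

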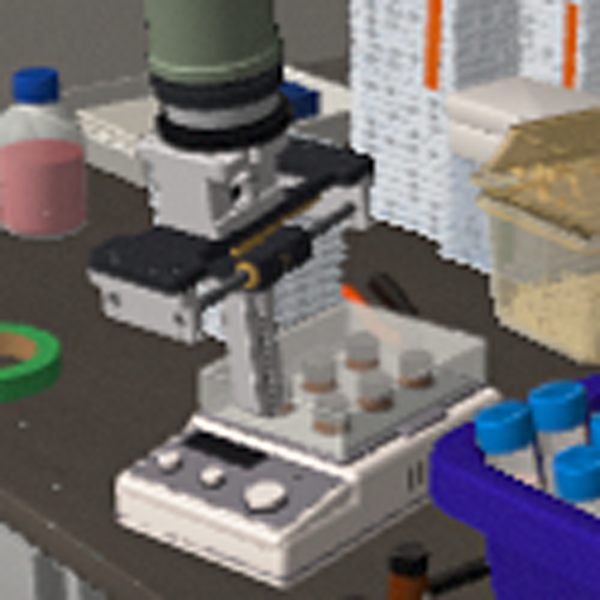

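The guard is shut over the vials, and the tips are above the key at (265,495). Approaching along the key's axis.

Emit:
arm_command --pt "0 0 0 0 -0.0075 0 0" --pt "0 0 0 0 0 0.02 0" --pt "0 0 0 0 0 0.02 0" --pt "0 0 0 0 0 0 0" --pt "0 0 0 0 0 0 0"

```text
t: 12.3
eef_pos: [0.4211, 0.1696, 0.0684]
orientation: [0.047, 0.623, 0.778, 0.059]
force: [-0.1, 0.1, -0.1]
finger_gap: 0.0006
```

Run:
```python
from h import *
s,_=st()
a=optics.read_camera("scene")
cv2.imwrite("pics/a9.png",cv2.resize(a[150:230,255:350],None,fx=6.2,fy=6.2,interpolation=cv2.INTER_CUBIC))
print(proj("scene",s["eef_pos"]))
```

```text
t 12.3 eef [0.4211 0.1696 0.0684] mixer frame [-0.0908 -0.0346  0.0684] F [-0.07  0.08 -0.07] gap 0.0006
tool axes in mixer
 [[ 0.     0.989  0.15 ]
 [ 1.    -0.    -0.   ]
 [-0.     0.15  -0.989]]
q [ 0.19  0.02  2.08  0.01  0.9  -0.04]
[[295.07794842 207.37754423]]
```

View pics/a9.png

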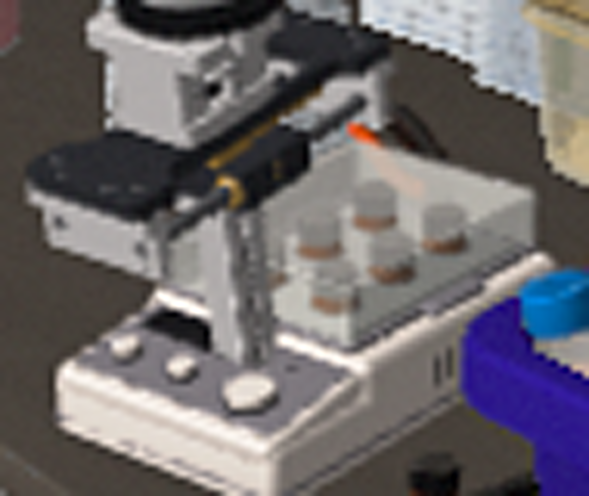

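Tips at crop (246,357) are on the key's axis, 15 mm above its top (250,388).

Emit:
arm_command --pt "0 0 0 0 0 0.008 0" --pt "0 0 0 0 0 0.004 0" --pt "0 0 0 0 0 0.002 0" --pt "0 0 0 0 0 0.001 0" --pt "0 0 0 0 0 0 0"

```text
t: 12.98
eef_pos: [0.4224, 0.17, 0.0529]
orientation: [0.047, 0.623, 0.779, 0.058]
force: [-1.1, 0.2, 2.2]
finger_gap: 0.0003
```

Emit:
arm_command --pt "0 0 0 0 0 0.001 0" --pt "0 0 0 0 0 0.001 0" --pt "0 0 0 0 0 0 0"

```text
t: 13.35
eef_pos: [0.4227, 0.17, 0.0509]
orientation: [0.047, 0.623, 0.779, 0.058]
force: [-3.4, -0.6, 3.9]
finger_gap: 0.0005
```

Emit:
arm_command --pt "0 0 0 0 0 0.001 0" --pt "0 0 0 0 0 0.001 0" --pt "0 0 0 0 0 0 0"

```text
t: 13.72
eef_pos: [0.4229, 0.1701, 0.0501]
orientation: [0.046, 0.623, 0.779, 0.058]
force: [-9.7, -2.5, 17.0]
finger_gap: 0.0008
```

Emit:
arm_command --pt "0 0 0 0 0 0.0005 0" --pt "0 0 0 0 0 0.0005 0" --pt "0 0 0 0 0 0 0"

```text
t: 14.1
eef_pos: [0.423, 0.1701, 0.05]
orientation: [0.046, 0.623, 0.779, 0.058]
force: [-14.1, -2.7, 26.4]
finger_gap: 0.0007
```

Hard stop at z=0.050, so the key is right down. Backing off along the axis.

Emit:
arm_command --pt "0 0 0 0 0 -0.006 0" --pt "0 0 0 0 0 -0.03 0" --pt "0 0 0 0 0 -0.05 0" --pt "0 0 0 0 0 -0.05 0" --pt "0 0 0 0 0 -0.05 0"

```text
t: 14.72
eef_pos: [0.3967, 0.1642, 0.2336]
orientation: [0.048, 0.623, 0.778, 0.059]
force: [1.0, 0.0, -0.1]
finger_gap: 0.0005
```

Run:
```python
from h import *
s,_=st()
a=optics.read_camera("scene")
cv2.imwrite("pics/a10.png",cv2.resize(a[150:280,250:380],None,fx=4.6,fy=4.6,interpolation=cv2.INTER_CUBIC))
H=lambda yh,th,x,s,h:np.array([x,yh-s*np.cos(th)+h*np.sin(th),.058+s*np.sin(th)+h*np.cos(th)])
for th in(0,.04,.1):
    P=np.array([H(.061,th,x,.118,h) for x in(-.043,.113) for h in(0,.036)])@RM.T+MX
    print(th,((proj("scene",P)+.42-[250,150])*4.6).round(0).tolist())
```

```text
t 14.725 eef [0.3967 0.1642 0.2336] mixer frame [-0.1158 -0.0346  0.2336] F [ 1.03  0.03 -0.09] gap 0.0005
tool axes in mixer
 [[ 0.     0.988  0.152]
 [ 1.    -0.     0.   ]
 [ 0.     0.152 -0.988]]
q [ 0.19 -0.26  1.95  0.01  1.3  -0.04]
0 [[283.0, 264.0], [284.0, 214.0], [420.0, 187.0], [422.0, 140.0]]
0.04 [[283.0, 257.0], [282.0, 206.0], [420.0, 181.0], [420.0, 133.0]]
0.1 [[283.0, 247.0], [278.0, 196.0], [420.0, 172.0], [417.0, 123.0]]
```

View pics/a10.png

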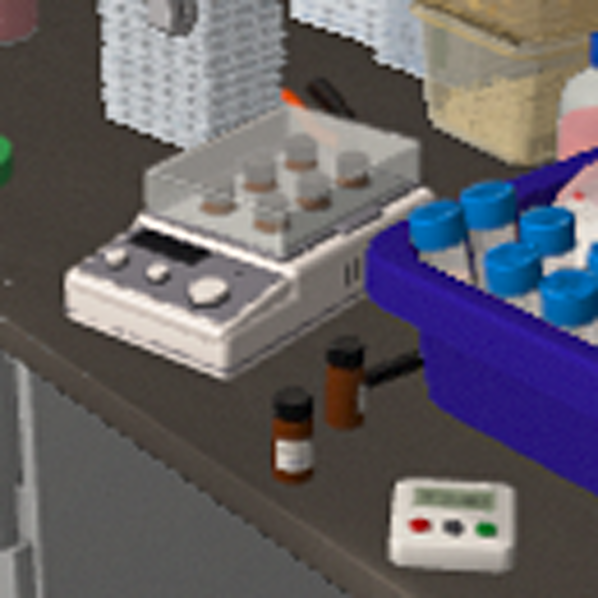

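The guard sits in the shut position in this frame: its lower front corner at (283,258) matches the 0 rad prediction and hasn't moved since before the press. The keys are up, and the spare vials and timer look undisturbed. I'll let it settle and hand in.

Emit:
arm_command --pt "0 0 0 0 0 0 0" --pt "0 0 0 0 0 0 0" --pt "0 0 0 0 0 0 0" --pt "0 0 0 0 0 0 0"

```text
t: 15.28
eef_pos: [0.3957, 0.1639, 0.2304]
orientation: [0.046, 0.623, 0.779, 0.058]
force: [-0.1, 1.1, 0.1]
finger_gap: 0.0009
```

Run:
```python
from h import *
st();print(robot.hand_in())
```

```text
t 15.275 eef [0.3957 0.1639 0.2304] mixer frame [-0.1169 -0.0346  0.2304] F [-0.08  1.13  0.11] gap 0.0009
tool axes in mixer
 [[ 0.     0.989  0.147]
 [ 1.    -0.     0.   ]
 [ 0.     0.147 -0.989]]
q [ 0.19 -0.26  1.95  0.01  1.3  -0.04]
the job is handed in; nothing more can be done
None
```

I pressed the high vial home, shut the guard and pressed the start key, then handed the job in at 15.3 s. No verdict is reported.

- **High vial:** it was in the front-right bore, about 15 mm up. I pressed it to a solid stop with the guard open, at about 9 N. The fingertips stopped at 84.7 mm against the 84 mm given for a seated cap, a 0.7 mm gap I put down to measurement error. In the picture it then stood level with the other five.
- **Guard:** I pushed it past about 1.2 rad from the left side and it sank shut by itself. In the last picture its front corner matched the shut position to within about 1.5 camera pixels (about 0.04 rad), and it had not moved since before the key press.
- **Start key:** I pressed it along its axis to a hard stop after about 4 mm of travel. I kept pressing past that stop to about 30 N, more than the 5 N it needed. I then backed off and it sprang back.

The last picture showed all three keys up and the spare vials and timer undisturbed. I did not look again at the pen or the tape at the end. The tape appeared unmoved in the last picture that showed it whole, just before the key press. The arm stood clear of everything, with the wrist force near zero. No check failed.

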